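# Restock the place behind the cups

### The job

The little salt jar at the back of the wooden display board is sold, but two animal-head cups stand in front of it. First set both cups aside, upright on the grey felt mat; then stand the salt jar in the open card tray and the double bar measure on the vacant round mark at the back of the board; only then put the cups back, each centred on the very mark where it stood at the start. Leave everything upright and at rest.

Things in the scene. Friction and masses are not known exactly. Their poses are not given: they have to be found in the camera images.
- ram_cup: loose plated cup shaped as a ram head with curled horns, muzzle to its -x; 147 mm tall, 0.24 kg, round skirt 74 mm across at the foot. The head, 75 to 125 mm above the foot, is about 46 mm wide along the cup's y, 64 mm along x: grip it across y, 100 mm above the foot. Origin: centre of the foot's underside, z up. Starts on one of the board's two front marks
- hound_cup: loose plated cup shaped as a hound head with hanging ears, muzzle to its -x; 134 mm tall, 0.24 kg, round skirt 74 mm across at the foot. The head, 75 to 125 mm above the foot, is about 42 mm wide along the cup's y, 64 mm along x: grip it across y, 100 mm above the foot. Origin: centre of the foot's underside, z up. Starts on the other front mark
- salt_jar: small round salt jar of glass with a cream-coloured cap, 44 mm across, 66 mm tall; grip the glass about 32 mm above its foot. Loose, 0.09 kg. Origin at the centre of its underside. Stands at the start on the back mark of the board, behind the two cups; while they stand there they leave no room for a gripper's body
- measure: pale double bar measure (two cones end to end, hourglass shape), 43 mm across both rims, 75 mm tall; grips like a 43 mm cylinder, about 45 mm above its foot. Loose, 0.09 kg, stands upright on the table in front of the plated tray. Origin at the centre of its underside
- board: fixed dark wooden board 150 (x) x 190 (y) x 8 mm in the plated tray (its floor 3.5 mm, its rim 20 mm above the table). Three grey marks on top: two of 78 mm diameter in front at x -30, y +45 and -45 mm, one of 52 mm at the back at x +34, y 0. Cups and jar start within 4 mm of the marks' centres. Origin: centre of its underside, x away from the robot
- back_mark (a point): centre of the round mark at the back of the board, on its top face (axes as the board's): place for the measure. The dark round stains in the plated tray beside the board mean nothing
- side_mat: grey felt mat with a light stitched line near its edge, 140 mm (x) by 250 mm (y), 4 mm thick, fixed on the table. Origin at the centre of its underside. Both cups find room on it side by side, 110 mm apart along its y
- card_tray: open brown card tray, 125 mm (x) by 200 mm (y) outside, walls 2 mm thick and 43 mm high, floor 2 mm above the table, fixed. Origin at the centre of its underside
Not all that is in view belongs to the job. What is shaped like the measure but purple is not meant.

How it is judged:
By the outcome, as a careful person would: the job done as asked, in the order asked, and still so for the second after the job is handed in, with the robot touching nothing.
It also fails if it takes over 125 s, if anything falls off the work surface, if the arm or the gripper's body presses on something with over 40 N, if the wrist force passes 120 N, or if a joint passes its speed limit or range.

### The arm

A 7-joint arm with a two-finger parallel gripper is mounted at the origin on a cart in front of the work surface, level with it; the furniture and walls round the work are solid. World frame = base frame: x ahead of the robot, y to its left, z up, the work surface at z = 0. Lengths are in m, angles in rad, forces in N, time in s.
With the tool pointing down it reaches from about 0.4 to 0.925 m from the base axis. Payload 4.1 kg.
Tool frame: the origin (TCP) lies midway between the tips of the shut fingers; the grasp point (between the pads) lies 19 mm behind it; z points along the fingers, y is the line along which they close (so a half turn about z gives the same grasp; the last joint's range is limited). The gripper opens to 85 mm and grips with 20 to 120 N. Pads are 22 mm wide; open, the fingers measure 114 mm over their backs; the gripper's body (76 mm by 85 mm) begins 54 mm behind the grasp point. The pads swing forward as they close: fully open they stand 13 mm farther back than shut.
Start: joints at [-1.297, 0.398, 0.045, 1.537, -0.019, 1.207, -0.051], TCP at [0.237, 0.605, 0.231] pointing down, gripper open.
Joint ranges: [-2.82, 2.82], [-0.49, 2.23], [-1.37, 1.46], [0, 2.46], [-1.36, 4.5], [0.23, 2], [-2.94, 2.94]. Speed limits (rad/s): [2.57, 2.57, 3.14, 3.14, 3.14, 3.14, 3.14].

### API

Orientations are given as a unit quaternion [w, x, y, z].
In Python, from workcell import sensors, optics, ctrl, models gives the robot as it stands. The module is installed in compiled form; this text tells all that it offers.
- The arm moves only by the shell command python3 -m handwheel 'ROWS' [FORCE]. ROWS is JSON, one flat list of numbers, 7 for each row, row after row: the turn, a rotation vector about the tool's x, y, z in degrees, then the shift along the tool's x, y, z in mm, then the finger opening in mm, from 0 to 85.4. In form: [wx, wy, wz, dx, dy, dz, fingers, wx, wy, wz, dx, dy, dz, fingers, ...]. A call has 1 to 20 rows; each row shifts and turns the commanded pose from where the row before left it, along the tool's axes as they then stand; what a row does not reach is not made up. A row lasts 1/12 s, in which the tool goes at most 41.7 mm and 7.16 degrees, less where a joint would pass 70% of its speed; a pose out of reach is approached as far as the arm can. A call with a gripper value outside its range is refused whole. The fingers move at their own pace and stop on an object; FORCE is the grip in N (left out, the last holds). Time passes only in rows, so rows that do not move let the fingers close. It gives the time, the measured TCP pose, the force, the opening and the grip force at its end, in the units of the state.
- sensors.get_obs(): the state, without advancing time (a new reading comes with each control period).
- optics.snapshot(name): name is "scene" or "top" or "wrist"; returns a dict with "img" (384x512x3 uint8, red, green, blue), "mtx" (3x3 intrinsics, pixels), "rvec" (rotation vector, rad) and "tvec" (3), from world to camera coordinates, as OpenCV has them; the wrist camera has in their place "hand_eye" (4x4, takes a point from camera to tool coordinates, whose origin is the TCP and whose axes are the flange's). Camera axes: x right, y down, z forward; pixel columns grow to the right and rows downward; lengths in m; the calibration is good to about 2 mm. A picture is of the moment at which its call begins: read the wrist's pose just before it. There is no depth.
- ctrl.close_job(): hands the job in; it is judged then, once.
Trained networks look in a picture, given as the dict that the camera call returned (one of the last four; its "shot" number tells which), for a name from the list of things; names that differ only in an ending like _2 or _b are one class to them, and where a whole thing is asked for, a point or a joint stands for the part that bears it (a point fixed in the world has none). Each returns a list of dicts, best first, with "p" (0 to 1); they miss things now and then, are a little off and sometimes report something else, mostly with a low value. They report only what shows in the picture. A call takes as long as a camera call. They do not tell look-alikes from the thing itself.
- models.silhouettes(name, picture): "region" (384x512 bool, what is visible of it) and "box" ([centre column, centre row, width, height] in pixels, round what is visible of it).
- models.landmark_of(name, picture): "position" ([column, row] in pixels: a listed point, or the origin of a listed thing).
The state is a dict: "t": time; "joint_pos": joint angles; "joint_velocities": joint speeds; "tau": joint torques, N m; "eef_pos": TCP position; "eef_rot": TCP orientation; "wrist_force": force on the tool from outside, world axes, zero at the start; "moment": the same for the moment, N m; "gripper_width": finger opening in m; "finger_force": force on a finger pad.
Only numpy, scipy, OpenCV 4.12 (cv2) and the standard library are available. Lean on these libraries where they do the work, as an engineer would, in place of code of your own. Each camera call takes 0.05 s, during which the arm holds its last target. There are 200 camera calls.

## Working session

There is one attempt and no reset: what is moved stays moved. The work goes in short steps, Python scripts to look and compute and a shell command to move; the robot and the scene stay as the last step left them, time stands still between calls to the robot, and variables do not carry over. Pictures are saved under pics/ and viewed, at most 14 in all, crops included, and the job is handed in when it is done.

```bash
mkdir -p pics
cat > h.py <<'E'
import numpy as np, cv2
from scipy.spatial.transform import Rotation as R
from workcell import sensors, optics, ctrl, models
def cam(s):
    return np.array(s["mtx"]),cv2.Rodrigues(np.array(s["rvec"],float))[0],np.array(s["tvec"],float).ravel()
def ray(s,px,z):
    K,Rm,t=cam(s); d=Rm.T@np.linalg.inv(K)@np.array([px[0],px[1],1.]); c=-Rm.T@t
    return c+d*(z-c[2])/d[2]
def proj(s,p):
    K,Rm,t=cam(s); q=K@(Rm@np.array(p,float)+t); return q[:2]/q[2]
def save(s,name,crop=None,k=1):
    im=s["img"][:,:,::-1]
    if crop: im=im[crop[1]:crop[3],crop[0]:crop[2]]
    cv2.imwrite("pics/"+name,cv2.resize(im,None,fx=k,fy=k,interpolation=cv2.INTER_CUBIC))
def pose():
    o=sensors.get_obs(); q=np.array(o["eef_rot"]); return np.array(o["eef_pos"]),R.from_quat(q[[1,2,3,0]]),o
E
python3 - <<'E'
from h import *
p,r,o=pose(); print(p,r.as_matrix().round(3),o["t"],o["gripper_width"])
zs=dict(ram_cup=.0115,hound_cup=.0115,salt_jar=.0115,measure=0,board=.0035,back_mark=.0115,side_mat=0,card_tray=0)
for c in ["scene","top"]:
    s=optics.snapshot(c); save(s,c+".png",k=1.5)
    print(c,"cam at",(-cam(s)[1].T@cam(s)[2]).round(3))
    for n in zs:
        for d in models.landmark_of(n,s)[:3]: print(c,n,round(d["p"],2),np.round(d["position"],1),ray(s,d["position"],zs[n]).round(4))
E
```

```text
[0.23652271 0.60475511 0.23024467] [[-0.931  0.364 -0.001]
 [ 0.364  0.931 -0.002]
 [-0.    -0.002 -1.   ]] 0.0 0.08518012492557145
scene cam at [-0.452 -0.781  0.847]
scene ram_cup 0.96 [238.  178.7] [0.6059 0.0861 0.0115]
scene hound_cup 0.59 [261.3 188.9] [ 0.6042 -0.0109  0.0115]
scene measure 0.85 [236.8 205.5] [0.4964 0.0016 0.    ]
scene measure 0.77 [325.9 275.9] [ 0.3944 -0.3732 -0.    ]
scene board 0.61 [256.6 179.8] [0.6493 0.0422 0.0035]
scene board 0.38 [235.  207.8] [ 0.4796 -0.0052  0.0035]
scene back_mark 0.91 [263. 172.] [0.6922 0.0481 0.0115]
scene side_mat 0.6 [178.9 184.9] [0.4702 0.2225 0.    ]
scene card_tray 0.77 [287.5 239.3] [ 0.4564 -0.2132  0.    ]
top cam at [ 0.399 -0.078  1.314]
top ram_cup 0.57 [200.5 168.1] [0.6177 0.0811 0.0115]
top hound_cup 0.81 [227.  174.1] [0.6005 0.006  0.0115]
top salt_jar 0.54 [216.1 145.9] [0.6816 0.0375 0.0115]
top measure 0.76 [226.  213.9] [0.4888 0.0088 0.    ]
top measure 0.63 [365.1 243.7] [ 0.4057 -0.3797  0.    ]
top board 0.73 [216.1 149.3] [0.6734 0.0381 0.0035]
top board 0.64 [216.3 157.8] [0.6488 0.0373 0.0035]
top back_mark 0.82 [218.3 145.9] [0.6816 0.0313 0.0115]
top back_mark 0.23 [216.3 158.8] [0.6444 0.0366 0.0115]
top side_mat 0.81 [150.2 222.6] [0.4642 0.2226 0.    ]
top side_mat 0.73 [306.4 228.9] [ 0.4467 -0.217   0.    ]
top card_tray 0.74 [303.7 226.4] [ 0.4537 -0.2095  0.    ]
```

View pics/scene.png

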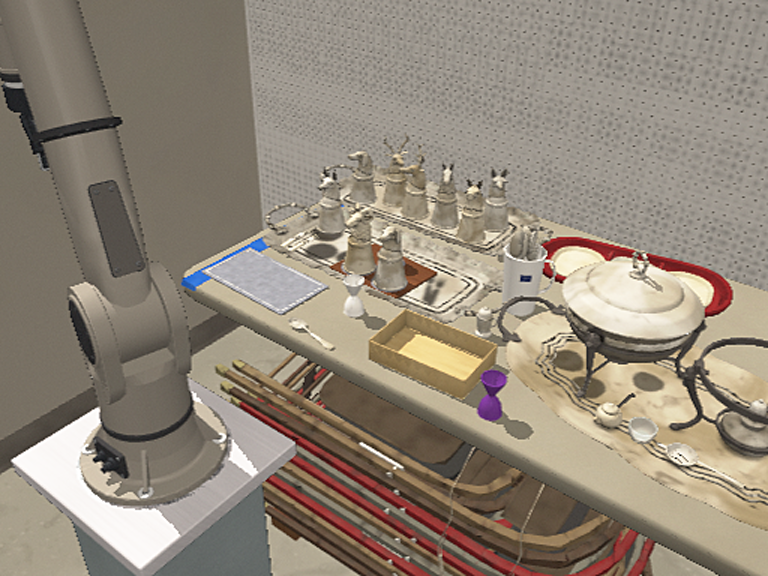

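View pics/top.png

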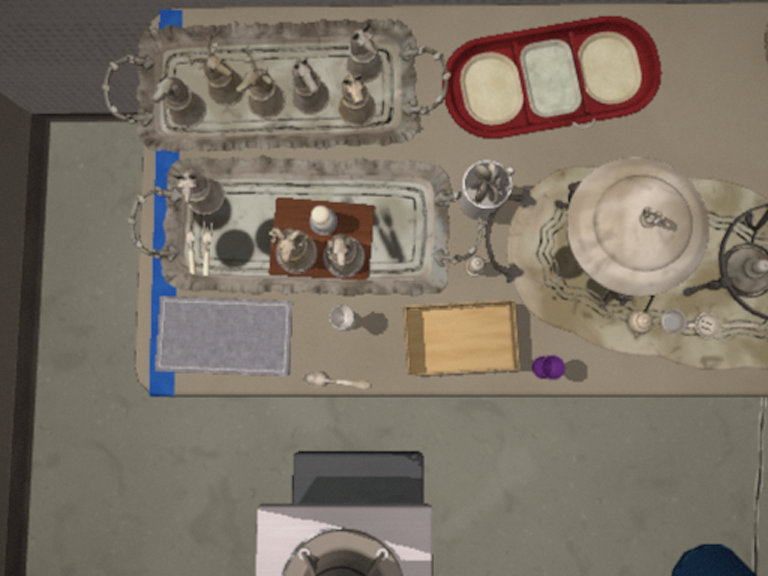

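Scene view: the pale measure is at (236,198), the purple one at (327,265), and cups are on the board at (240,165) and (261,178). In the top view the jar on the board is at (214,146), with a look-alike jar near the trivet at (317,177). The measure is at (228,212), purple (365,245), the mat at (149,224) and the card tray at (307,226). Next I move the wrist camera over the board for a close look.

```bash
python3 -m handwheel '[0,0,-7.13,0,0,-10,85, 0,0,-7.13,0,0,-10,85, 0,0,-7.13,0,0,-10,85, 0,0,0,-17,-36,-6,85, 0,0,0,-17,-36,-6,85, 0,0,0,-17,-36,-6,85, 0,0,0,-17,-36,-6,85, 0,0,0,-17,-36,-6,85, 0,0,0,-17,-36,-6,85, 0,0,0,-17,-36,-6,85, 0,0,0,-17,-36,-6,85, 0,0,0,-17,-36,-6,85, 0,0,0,-17,-36,-6,85, 0,0,0,-17,-36,-6,85, 0,0,0,-17,-36,-6,85, 0,0,0,-17,-36,-6,85, 0,0,0,-17,-36,-6,85, 0,0,0,-17,-36,-6,85, 0,0,0,0,0,0,85, 0,0,0,0,0,0,85]' 60
cat >> h.py <<'E'
def wrist():
    p,r,o=pose(); s=optics.snapshot("wrist"); H=np.array(s["hand_eye"])
    T=np.eye(4); T[:3,:3]=r.as_matrix(); T[:3,3]=p
    W=np.linalg.inv(T@H); s2=dict(s); s2["rvec"]=cv2.Rodrigues(W[:3,:3])[0]; s2["tvec"]=W[:3,3]
    return s,s2
E
python3 - <<'E'
from h import *
p,r,o=pose(); print(p,r.as_matrix().round(3),o["joint_pos"])
s,w=wrist(); print(np.array(s["hand_eye"]).round(3)); save(s,"w1.png",k=1.5)
zs=dict(ram_cup=.0115,hound_cup=.0115,salt_jar=.0115,measure=0,board=.0035,back_mark=.0115,side_mat=0,card_tray=0)
for n in zs:
    for d in models.landmark_of(n,s)[:3]: print(n,round(d["p"],2),np.round(d["position"],1),ray(w,d["position"],zs[n]).round(4))
E
```

```text
t: 2.57
eef_pos: [0.4928, 0.0628, 0.3519]
eef_rot: [0.001, 0.003, 1.0, 0.0]
wrist_force: [-0.6, 0.1, -0.4]
gripper_width: 0.085
finger_force: 0.0
[0.49284839 0.06279419 0.35190823] [[-1.     0.006  0.001]
 [ 0.006  1.     0.   ]
 [-0.001  0.    -1.   ]] [-0.62290207  0.04581735  0.42930355  1.71814412 -0.01944929  1.38047927
  1.37484466]
[[ 0.001 -0.958 -0.288  0.073]
 [ 1.     0.001  0.001  0.   ]
 [-0.001 -0.288  0.958 -0.143]
 [ 0.     0.     0.     1.   ]]
ram_cup 0.62 [272.8 224.9] [0.6157 0.0893 0.0115]
hound_cup 0.57 [215.2 218.4] [6.045e-01 3.000e-04 1.150e-02]
salt_jar 0.58 [241.6 259.3] [0.6748 0.0399 0.0115]
measure 0.8 [213.1 142.8] [4.897e-01 4.000e-04 0.000e+00]
board 0.59 [241.8 238.7] [0.6425 0.0404 0.0035]
back_mark 0.81 [241.4 262.2] [0.68   0.0395 0.0115]
side_mat 0.61 [368.6 123.9] [0.4632 0.2276 0.    ]
card_tray 0.8 [ 66.9 121.5] [ 0.4579 -0.2103  0.    ]
```

View pics/w1.png

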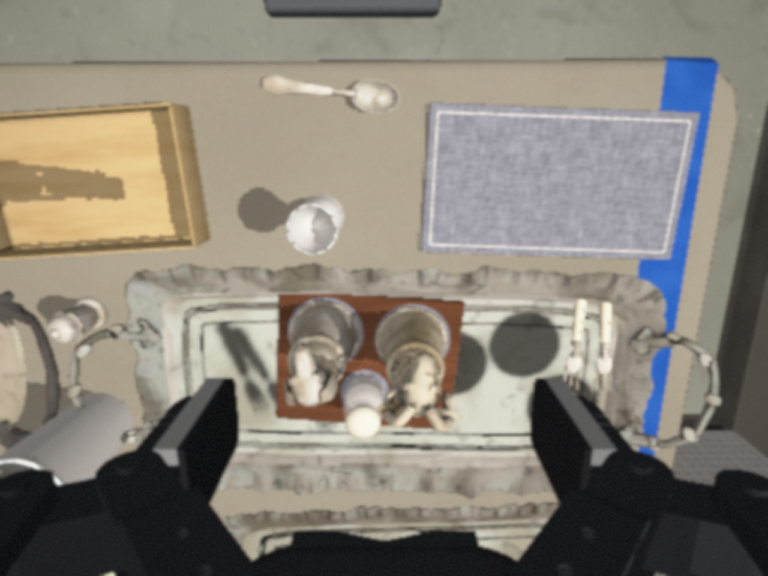

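The close view shows the card tray at left and the mat at right. The measure is upright at (208,150), the hound cup at (212,235), the ram cup at (275,235), and the jar's cream cap at (242,277) behind them on the board. Next is a close crop to confirm the choice and read yaws.

Run:
```python
from h import *
s,w=wrist(); save(s,"w2.png",(175,190,319,296),5.5)
t=optics.snapshot("top")
def corners(s,w,name,z):
    d=models.silhouettes(name,s)
    for k in d[:2]:
        m=k["region"].astype(np.uint8); c=max(cv2.findContours(m,0,2)[0],key=cv2.contourArea)
        b=cv2.boxPoints(cv2.minAreaRect(c)); P=np.array([ray(w,q,z)[:2] for q in b])
        e=[P[1]-P[0],P[2]-P[1]]; print(name,round(k["p"],2),P.mean(0).round(4),[(round(np.linalg.norm(v),4),round(np.degrees(np.arctan2(v[1],v[0])),1)) for v in e])
for a,b in ((s,w),(t,t)):
    corners(a,b,"board",.0115); corners(a,b,"side_mat",.004); corners(a,b,"card_tray",.043)
    for n in ("ram_cup","hound_cup","salt_jar","measure"):
        for k in models.silhouettes(n,a)[:3]: print(n,round(k["p"],2),np.round(k["box"],1))
```

```text
board 0.6 [0.6425 0.0462] [(np.float64(0.1473), np.float64(174.1)), (np.float64(0.1877), np.float64(87.5))]
side_mat 0.57 [0.4617 0.2323] [(np.float64(0.142), np.float64(178.7)), (np.float64(0.2512), np.float64(87.8))]
side_mat 0.27 [0.6586 0.0968] [(np.float64(0.0805), np.float64(90.2)), (np.float64(0.1468), np.float64(2.4))]
card_tray 0.69 [ 0.455  -0.1843] [(np.float64(0.1746), np.float64(92.7)), (np.float64(0.1269), np.float64(-3.0))]
card_tray 0.26 [0.6223 0.0014] [(np.float64(0.1152), np.float64(171.2)), (np.float64(0.0673), np.float64(83.7))]
ram_cup 0.89 [274.4 247.3  55.4  86. ]
hound_cup 0.62 [211.1 234.9  52.9  69.8]
salt_jar 0.96 [239.  271.8  28.2  40.9]
measure 0.82 [205.9 151.2  40.9  41.4]
board 0.81 [0.6423 0.0401] [(np.float64(0.1498), np.float64(-3.5)), (np.float64(0.1888), np.float64(-94.8))]
side_mat 0.67 [0.4647 0.3184] [(np.float64(0.0683), np.float64(-90.0)), (np.float64(0.1379), np.float64(-178.2))]
side_mat 0.38 [ 0.457  -0.2185] [(np.float64(0.212), np.float64(-86.4)), (np.float64(0.1306), np.float64(-177.7))]
hound_cup 0.77 [229.2 169.4  25.5  26.6]
salt_jar 0.66 [214.1 147.7  14.   18.8]
measure 0.79 [366.3 246.7  17.2  16.4]
measure 0.62 [226.3 213.6  18.2  22.2]
```

View pics/w2.png

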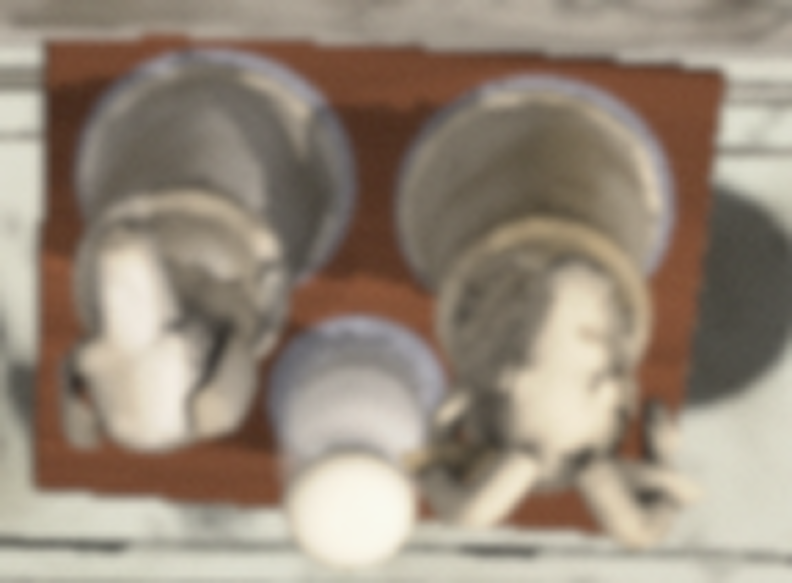

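Crop: the hound cup (domed head) is left at crop (210,170), and the ram with horns is right at (540,195). The salt jar with cream cap is behind, at (355,510), on the board, so it is the right one. I'll fit board, marks and skirts from these edges and move to look straight down on the heads.

```bash
python3 -m handwheel '[0,0,0,-31,-4,-12,85, 0,0,0,-31,-4,-12,85, 0,0,0,-31,-4,-10,85, 0,0,0,-31,-4,-5,85, 0,0,0,-31,-5,0,85, 0,0,0,0,0,0,85, 0,0,0,0,0,0,85]'
python3 - <<'E'
from h import *
from scipy.optimize import least_squares as LS
s,w=wrist(); p=pose()[0]; print(p, -cam(w)[1].T@cam(w)[2]); save(s,"w3.png",k=1.5)
for n in ("ram_cup","hound_cup","salt_jar","board"):
    for d in models.landmark_of(n,s)[:1]: print(n,round(d["p"],2),np.round(d["position"],1),ray(w,d["position"],.0115).round(4))
E
```

```text
t: 4.4
eef_pos: [0.6478, 0.0443, 0.3885]
eef_rot: [-0.001, 0.0, 1.0, -0.001]
wrist_force: [-1.6, 0.5, 1.0]
gripper_width: 0.085
finger_force: 0.0
[0.64687314 0.04451232 0.38935042] [0.57528677 0.04485939 0.53183192]
ram_cup 0.7 [285.  120.1] [0.6124 0.0887 0.0115]
hound_cup 0.63 [225.7 117.6] [ 0.6088 -0.0015  0.0115]
board 0.85 [255.3 139. ] [0.6411 0.0435 0.0115]
```

View pics/w3.png

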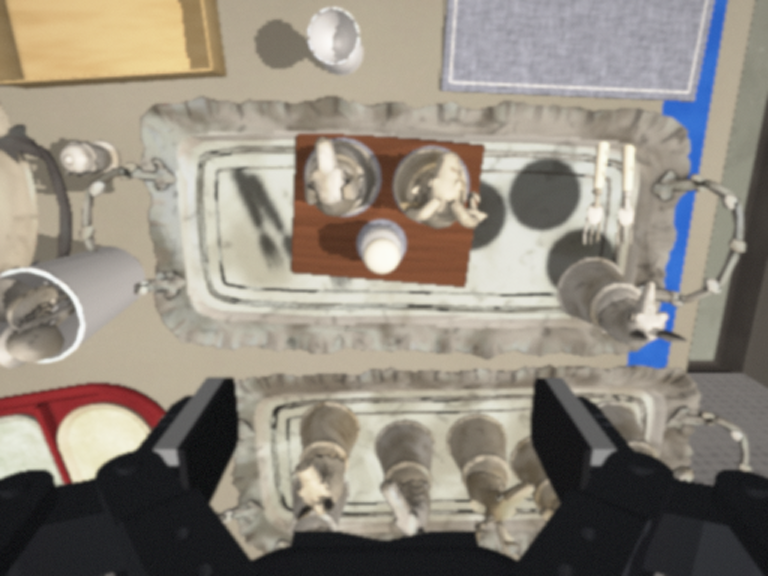

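```bash
cat >> h.py <<'E'
def rect(s,w,x0,x1,y0,y1,z,k=3):  # image: right=+y, down=+x ; k px per mm
    W,H=int((y1-y0)*1000*k),int((x1-x0)*1000*k)
    P=np.float32([[x0,y0],[x0,y1],[x1,y1],[x1,y0]]); src=np.float32([proj(w,[a,b,z]) for a,b in P])
    M=cv2.getPerspectiveTransform(src,np.float32([[0,0],[W,0],[W,H],[0,H]]))
    return cv2.warpPerspective(s["img"],M,(W,H),flags=cv2.INTER_CUBIC)[:,:,::-1]
E
python3 - <<'E'
from h import *
from scipy.optimize import least_squares as LS
s,w=wrist()
x0,y0,k=.545,-.07,3
im=rect(s,w,x0,.735,y0,.16,.0115,k)
hsv=cv2.cvtColor(im,cv2.COLOR_BGR2HSV); b,g,r=[im[:,:,i].astype(int) for i in range(3)]
m=((r-b>40)&(r<170)).astype(np.uint8); m=cv2.morphologyEx(m,cv2.MORPH_OPEN,np.ones((7,7)))
c=cv2.convexHull(np.vstack([q for q in cv2.findContours(m,0,2)[0] if cv2.contourArea(q)>1500]))
rc=cv2.minAreaRect(c); print(rc)
cx=x0+rc[0][1]/k/1000; cy=y0+rc[0][0]/k/1000; print("board",cx,cy)
for g in range(0,im.shape[1],60): cv2.line(im,(g,0),(g,4),(0,255,0),1)
cv2.polylines(im,[cv2.boxPoints(rc).astype(int)],True,(0,255,0),1)
cv2.imwrite("pics/r1.png",im)
# mat & tray
E
```

```text
((343.66363525390625, 295.14837646484375), (567.0579223632812, 442.03582763671875), 4.635463714599609)
board 0.643382792154948 0.04455454508463541Traceback (most recent call last):
  File "<stdin>", line 11, in <module>
cv2.error: OpenCV(4.12.0) :-1: error: (-5:Bad argument) in function 'line'
> Overload resolution failed:
>  - Layout of the output array img is incompatible with cv::Mat
>  - Expected Ptr<cv::UMat> for argument 'img'
```

Run:
```python
from h import *
s,w=wrist(); x0,y0,k=.545,-.07,3
im=np.ascontiguousarray(rect(s,w,x0,.735,y0,.16,.0115,k))
B=np.array([.6432,.0445]); a=np.radians(-4.6); Rm=np.array([[np.cos(a),-np.sin(a)],[np.sin(a),np.cos(a)]])
px=lambda P:tuple(np.round([(P[1]-y0)*1000*k,(P[0]-x0)*1000*k]).astype(int).tolist())
for q,rad in (((-.03,.045),39),((-.03,-.045),39),((.034,0),26)):
    P=B+Rm@np.array(q); print(q,P.round(4)); cv2.circle(im,px(P),rad*k,(0,255,0),1)
cv2.polylines(im,[np.array([px(B+Rm@np.array(q)) for q in ((-.075,-.095),(-.075,.095),(.075,.095),(.075,-.095))])],True,(0,255,0),1)
cv2.imwrite("pics/r1.png",im)
```

```text
(-0.03, 0.045) [0.6169 0.0918]
(-0.03, -0.045) [0.6097 0.0021]
(0.034, 0) [0.6771 0.0418]
```

View pics/r1.png

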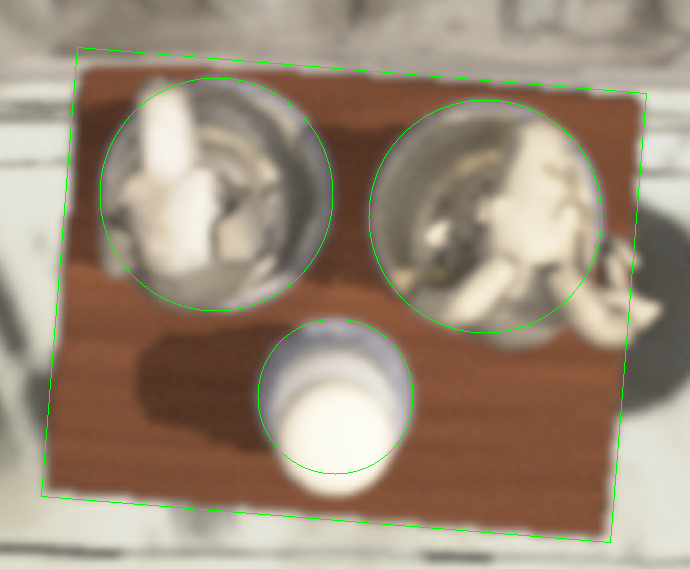

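```bash
cat >> h.py <<'E'
def delta(x,y,z,psi):
    p,r,o=pose(); a=np.radians(psi); c,s=np.cos(a),np.sin(a)
    T=np.array([[-c,-s,0],[-s,c,0],[0,0,-1]]).T.T
    T=np.column_stack([[-c,-s,0],[-s,c,0],[0,0,-1]])
    print("turn deg",np.degrees((r.inv()*R.from_matrix(T)).as_rotvec()).round(2),"then shift mm",(T.T@(np.array([x,y,z])-p)*1000).round(1))
E
python3 -c "
from h import *
delta(.616,.092,.25,-9.5)"
```

```text
turn deg [0.06 0.05 9.57] then shift mm [ 37.7  41.5 141.1]
```

```bash
python3 -m handwheel '[0,0,4.8,0,0,0,76, 0,0,4.8,0,0,0,76, 0,0,0,7.5,8.3,28,76, 0,0,0,7.5,8.3,28,76, 0,0,0,7.5,8.3,28,76, 0,0,0,7.5,8.3,28,76, 0,0,0,7.7,8.3,29,76, 0,0,0,0,0,0,76, 0,0,0,0,0,0,76]' 50
python3 - <<'E'
from h import *
s,w=wrist(); save(s,"w4.png",k=1.5); delta(.616,.092,.09,-9.5)
E
```

```text
t: 5.5
eef_pos: [0.6156, 0.0926, 0.2488]
eef_rot: [-0.001, 0.082, 0.997, -0.0]
wrist_force: [0.8, -0.4, 0.5]
gripper_width: 0.0761
finger_force: 0.0
turn deg [ 0.02  0.11 -0.05] then shift mm [  1.5   0.2 160.8]
```

View pics/w4.png

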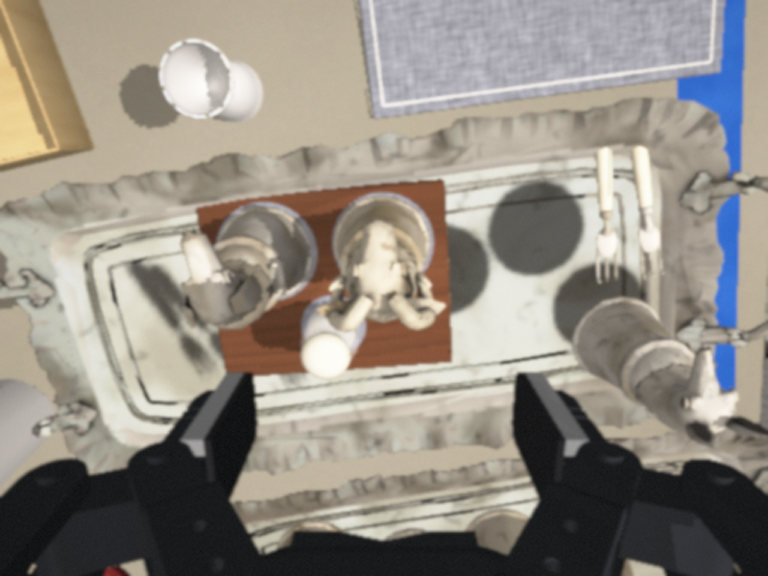

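The ram at (256,170) faces straight along the tool axis and lies in the middle column between the fingers, so the yaw is right. I descend and grip.

```bash
python3 -m handwheel '[0,0,0,0,0,20,76, 0,0,0,0,0,20,76, 0,0,0,0,0,20,76, 0,0,0,0,0,20,76, 0,0,0,0,0,20,76, 0,0,0,0,0,20,76, 0,0,0,0,0,20,76, 0,0,0,0,0,20,76, 0,0,0,0,0,0,76]' 50 && python3 -m handwheel '[0,0,0,0,0,0,30, 0,0,0,0,0,0,30, 0,0,0,0,0,0,30, 0,0,0,0,0,0,30, 0,0,0,0,0,0,30, 0,0,0,0,0,0,30]' 50 
python3 -c "
from h import *
print(pose()[2]['gripper_width'])"
```

```text
t: 6.3
eef_pos: [0.6166, 0.0908, 0.0882]
eef_rot: [-0.001, 0.084, 0.996, -0.001]
wrist_force: [-0.7, -0.7, 0.2]
gripper_width: 0.076
finger_force: 0.0
t: 6.8
eef_pos: [0.6191, 0.0915, 0.0925]
eef_rot: [0.003, 0.084, 0.996, 0.001]
wrist_force: [-0.4, -0.1, 5.3]
gripper_width: 0.0418
finger_force: 50.0
0.041765718103587715
```

```bash
python3 -m handwheel '[0,0,0,0,0,-5,30, 0,0,0,0,0,-15,30, 0,0,0,0,0,-20,30, 0,0,0,0,0,-25,30, 0,0,0,0,0,-15,30, 0,0,0,0,0,0,30]' 50 
python3 -c "
from h import *
delta(.464,.286,.165,-9.5)"
```

```text
t: 7.3
eef_pos: [0.6194, 0.092, 0.1737]
eef_rot: [0.004, 0.083, 0.997, 0.001]
wrist_force: [1.2, -0.7, -3.1]
gripper_width: 0.0414
finger_force: 50.8
turn deg [ 0.18  0.41 -0.07] then shift mm [185.3 165.7   8.7]
```

```bash
python3 -m handwheel '[0,0,0,10,9,0,30, 0,0,0,21,19,0,30, 0,0,0,25,22.5,0,30, 0,0,0,25,22.5,0,30, 0,0,0,25,22.5,0,30, 0,0,0,25,22.5,0,30, 0,0,0,25,22.5,0,30, 0,0,0,19,16,0,30, 0,0,0,10.3,9,0,30, 0,0,0,0,0,20,30, 0,0,0,0,0,20,30, 0,0,0,0,0,20,30, 0,0,0,0,0,10,30, 0,0,0,0,0,6,30, 0,0,0,0,0,4,30, 0,0,0,0,0,0,30]' 50
python3 - <<'E'
from h import *
s=optics.snapshot("scene"); save(s,"s2.png",(90,80,330,260),3)
delta(.464,.286,.085,-9.5)
for n in ("ram_cup","side_mat"):
    for d in models.landmark_of(n,s)[:1]: print(n,round(d["p"],2),ray(s,d["position"],.004).round(4))
E
```

```text
t: 8.63
eef_pos: [0.4611, 0.2857, 0.0888]
eef_rot: [-0.0, 0.083, 0.997, -0.0]
wrist_force: [-0.8, -0.5, -1.8]
gripper_width: 0.0411
finger_force: 50.9
turn deg [ 0.01  0.01 -0.07] then shift mm [-2.3  0.4  4.5]
ram_cup 0.57 [0.4491 0.2726 0.004 ]
side_mat 0.82 [0.4625 0.2238 0.004 ]
```

View pics/s2.png

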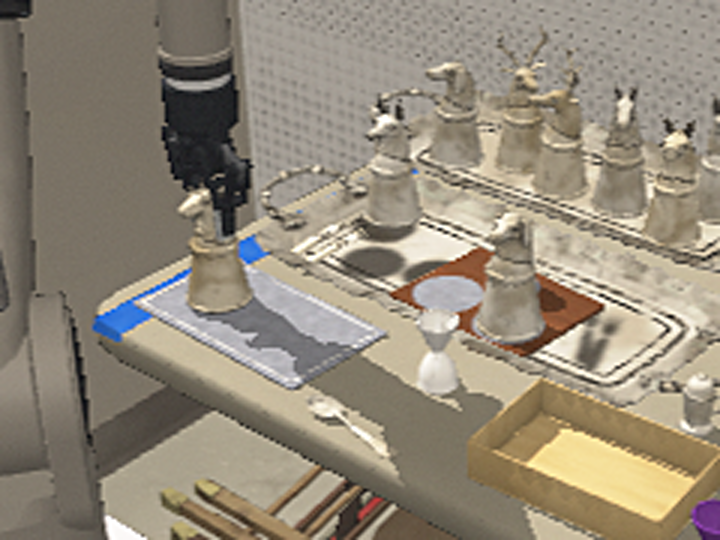

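The ram cup is upright in the gripper just above the mat at crop (220,290). Its mark on the board is now bare at (450,293). I lower it the last few millimetres.

```bash
python3 -m handwheel '[0,0,0,0,0,1.5,30, 0,0,0,0,0,1.5,30, 0,0,0,0,0,0,30]' 50; python3 -m handwheel '[0,0,0,0,0,1,30, 0,0,0,0,0,1,30, 0,0,0,0,0,0,30]' 50
```

```text
t: 9.03
eef_pos: [0.4616, 0.2859, 0.0864]
eef_rot: [0.0, 0.083, 0.997, 0.0]
wrist_force: [0.5, 0.1, -3.1]
gripper_width: 0.0416
finger_force: 50.9
t: 9.28
eef_pos: [0.462, 0.2859, 0.0851]
eef_rot: [0.0, 0.083, 0.997, 0.0]
wrist_force: [-0.4, -0.8, 4.1]
gripper_width: 0.0411
finger_force: 51.6
```

Contact, at the expected height. I release, retreat and look.

```bash
python3 -m handwheel '[0,0,0,0,0,0,45, 0,0,0,0,0,0,55, 0,0,0,0,0,0,76, 0,0,0,0,0,0,76, 0,0,0,0,0,0,76, 0,0,0,0,0,-15,76, 0,0,0,0,0,-25,76, 0,0,0,0,0,-30,76, 0,0,0,0,0,-40,76, 0,0,0,0,0,-40,76, 0,0,0,0,0,-15,76, 0,0,0,0,0,0,76]' 50
python3 - <<'E'
from h import *
s,w=wrist()
for n,z in (("ram_cup",.004),("hound_cup",.0115)):
    for d in models.landmark_of(n,s)[:2]: print(n,round(d["p"],2),d["position"],ray(w,d["position"],z).round(4))
delta(.610,.001,.25,9)
E
```

```text
t: 10.28
eef_pos: [0.4642, 0.2874, 0.2544]
eef_rot: [0.003, 0.083, 0.997, 0.004]
wrist_force: [0.7, 0.9, -0.9]
gripper_width: 0.0759
finger_force: 0.0
ram_cup 0.79 [250.0, 151.2] [0.4574 0.2842 0.004 ]
hound_cup 0.62 [57.7, 298.3] [ 6.072e-01 -4.000e-04  1.150e-02]
turn deg [ -0.04  -0.08 -18.56] then shift mm [-102.8 -304.3   -1.6]
```

```bash
python3 -m handwheel '[0,0,-6.2,0,0,0,76, 0,0,-6.2,0,0,0,76, 0,0,-6.2,0,0,0,76, 0,0,0,-11.4,-33.8,0,76, 0,0,0,-11.4,-33.8,0,76, 0,0,0,-11.4,-33.8,0,76, 0,0,0,-11.4,-33.8,0,76, 0,0,0,-11.4,-33.8,0,76, 0,0,0,-11.4,-33.8,0,76, 0,0,0,-11.4,-33.8,0,76, 0,0,0,-11.4,-33.8,0,76, 0,0,0,-11.6,-33.9,0,76, 0,0,0,0,0,0,76, 0,0,0,0,0,0,76]' 50
python3 - <<'E'
from h import *
s,w=wrist(); save(s,"w5.png",(100,80,400,280),2.6); delta(.610,.001,.09,9)
im=rect(s,w,.56,.66,.04,.14,.0115,3); g=cv2.cvtColor(np.ascontiguousarray(im),cv2.COLOR_BGR2GRAY); cv2.imwrite("pics/m.png",im)
# bare mark: grey blob
b,gg,r=[im[:,:,i].astype(int) for i in range(3)]; m=((r-b)<25).astype(np.uint8)
m=cv2.morphologyEx(m,cv2.MORPH_OPEN,np.ones((9,9)))
for c in cv2.findContours(m,0,2)[0]:
    if cv2.contourArea(c)>8000: (u,v),rad=cv2.minEnclosingCircle(c); print("mark",.56+v/3000,.04+u/3000,rad/3,cv2.fitEllipse(c))
for d in models.landmark_of("hound_cup",s)[:1]: print(round(d["p"],2),d["position"],ray(w,d["position"],.0115).round(4))
E
```

```text
t: 11.6
eef_pos: [0.6101, -0.0018, 0.247]
eef_rot: [-0.002, -0.076, 0.997, -0.001]
wrist_force: [-0.5, 0.4, -0.1]
gripper_width: 0.076
finger_force: 0.0
turn deg [ 0.01 -0.22 -0.09] then shift mm [-1.000e-01  2.000e-01  1.571e+02]
mark 0.6171468760172527 0.09200593566894531 39.29007212320963 ((155.8455352783203, 171.57278442382812), (232.45669555664062, 234.08949279785156), 85.9103775024414)
mark 0.5681666666666667 0.08983333333333333 50.49810791015625 ((175.9793701171875, 23.226871490478516), (32.0502815246582, 502.63671875), 94.54434967041016)
0.84 [259.6, 156.3] [0.6044 0.0018 0.0115]
```

View pics/w5.png

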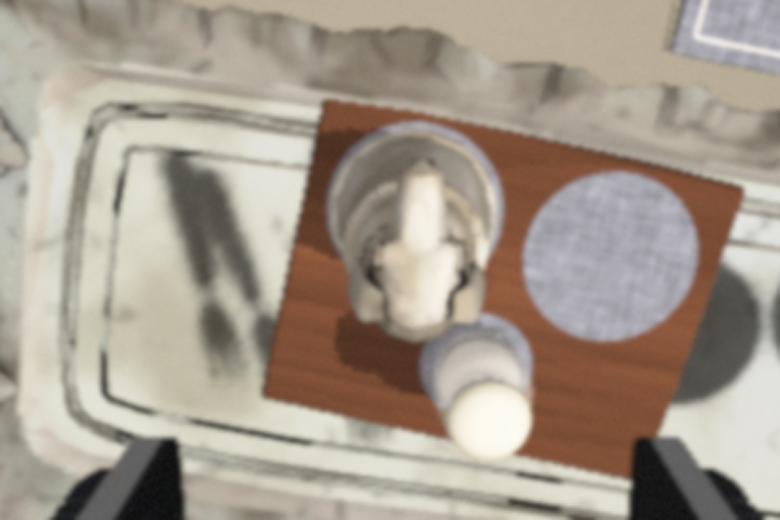

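The hound at (261,165) also faces along the tool axis, and the ram's bare mark is measured at (0.6171, 0.0920). I descend on the hound.

```bash
python3 -m handwheel '[0,0,0,0,2,17,76, 0,0,0,0,0,20,76, 0,0,0,0,0,20,76, 0,0,0,0,0,20,76, 0,0,0,0,0,20,76, 0,0,0,0,0,20,76, 0,0,0,0,0,20,76, 0,0,0,0,0,20,76, 0,0,0,0,0,0,76]' 50 && python3 -m handwheel '[0,0,0,0,0,0,30, 0,0,0,0,0,0,30, 0,0,0,0,0,0,30, 0,0,0,0,0,0,30, 0,0,0,0,0,0,30, 0,0,0,0,0,0,30, 0,0,0,0,0,0,30]' 50; python3 -m handwheel '[0,0,0,0,0,-5,30, 0,0,0,0,0,-15,30, 0,0,0,0,0,-20,30, 0,0,0,0,0,-25,30, 0,0,0,0,0,-15,30, 0,0,0,0,0,0,30]' 50
python3 -c "
from h import *
delta(.460,.176,.165,9)"
```

```text
t: 12.45
eef_pos: [0.6064, 0.0061, 0.0876]
eef_rot: [-0.005, -0.08, 0.997, 0.001]
wrist_force: [-0.3, -0.6, -1.0]
gripper_width: 0.0758
finger_force: 0.0
t: 13.03
eef_pos: [0.6119, 0.0032, 0.0942]
eef_rot: [0.002, -0.079, 0.997, 0.0]
wrist_force: [-0.9, -1.1, 5.9]
gripper_width: 0.0353
finger_force: 49.4
t: 13.53
eef_pos: [0.6126, 0.0033, 0.1757]
eef_rot: [0.003, -0.079, 0.997, 0.0]
wrist_force: [1.6, 0.4, -2.7]
gripper_width: 0.0352
finger_force: 49.6
turn deg [0.   0.37 0.03] then shift mm [123.8 194.4  10.7]
```

```bash
python3 -m handwheel '[0,0,0,7,11,0,30, 0,0,0,14,22,0,30, 0,0,0,17,27,0,30, 0,0,0,17,27,0,30, 0,0,0,17,27,0,30, 0,0,0,17,27,0,30, 0,0,0,17,26,0,30, 0,0,0,11,17,0,30, 0,0,0,6.5,10,0,30, 0,0,0,0,0,20,30, 0,0,0,0,0,22,30, 0,0,0,0,0,20,30, 0,0,0,0,0,12,30, 0,0,0,0,0,6,30, 0,0,0,0,0,4,30, 0,0,0,0,0,2,30, 0,0,0,0,0,0,30]' 50; python3 -m handwheel '[0,0,0,0,0,1,30, 0,0,0,0,0,0,30]' 50; python3 -m handwheel '[0,0,0,0,0,1,30, 0,0,0,0,0,0,30]' 50
```

```text
t: 14.95
eef_pos: [0.458, 0.1754, 0.0871]
eef_rot: [-0.0, -0.079, 0.997, 0.0]
wrist_force: [-1.7, -0.8, 4.0]
gripper_width: 0.0352
finger_force: 50.5
t: 15.12
eef_pos: [0.4582, 0.1754, 0.087]
eef_rot: [-0.0, -0.079, 0.997, 0.0]
wrist_force: [-3.6, -3.1, 10.5]
gripper_width: 0.0352
finger_force: 51.6
t: 15.28
eef_pos: [0.4584, 0.1754, 0.087]
eef_rot: [-0.0, -0.078, 0.997, 0.001]
wrist_force: [-6.0, -4.1, 19.3]
gripper_width: 0.035
finger_force: 52.8
```

```bash
python3 -m handwheel '[0,0,0,0,0,-2,30, 0,0,0,0,0,0,45, 0,0,0,0,0,0,55, 0,0,0,0,0,0,70, 0,0,0,0,0,0,70, 0,0,0,0,0,0,70, 0,0,0,0,0,-15,70, 0,0,0,0,0,-25,70, 0,0,0,0,0,-30,70, 0,0,0,0,0,-40,70, 0,0,0,0,0,-40,70, 0,0,0,0,0,-15,70, 0,0,0,0,0,0,70]' 50
python3 - <<'E'
from h import *
s,w=wrist()
for n,z in (("ram_cup",.004),("hound_cup",.004),("salt_jar",.0115)):
    for d in models.landmark_of(n,s)[:2]: print(n,round(d["p"],2),d["position"],ray(w,d["position"],z).round(4))
delta(.66,.042,.25,-4)
E
```

```text
t: 16.37
eef_pos: [0.4609, 0.1768, 0.2558]
eef_rot: [0.004, -0.079, 0.997, 0.002]
wrist_force: [1.1, 0.1, -1.6]
gripper_width: 0.0699
finger_force: 0.0
ram_cup 0.58 [340.8, 168.1] [0.4596 0.2819 0.004 ]
hound_cup 0.63 [252.9, 151.6] [0.4565 0.174  0.004 ]
salt_jar 0.49 [340.8, 167.5] [0.4575 0.2795 0.0115]
turn deg [-0.08 -0.16 13.04] then shift mm [-211.8 -118.7   -0.4]
```

```bash
python3 -m handwheel '[0,0,6.5,0,0,0,70, 0,0,6.5,0,0,0,70, 0,0,0,-30.3,-17,0,70, 0,0,0,-30.3,-17,0,70, 0,0,0,-30.3,-17,0,70, 0,0,0,-30.3,-17,0,70, 0,0,0,-30.3,-17,0,70, 0,0,0,-30.3,-17,0,70, 0,0,0,-30.3,-17,0,70, 0,0,0,0,0,0,70, 0,0,0,0,0,0,70]' 40
python3 - <<'E'
from h import *
s,w=wrist(); 
im=np.ascontiguousarray(rect(s,w,.56,.72,-.06,.15,.0115,3))
b,gg,r=[im[:,:,i].astype(int) for i in range(3)]; m=((r-b)<25).astype(np.uint8)
m=cv2.morphologyEx(m,cv2.MORPH_OPEN,np.ones((9,9)))
for c in cv2.findContours(m,0,2)[0]:
    if cv2.contourArea(c)>8000: (u,v),rad=cv2.minEnclosingCircle(c); print("mark",.56+v/3000,-.06+u/3000,rad/3,cv2.fitEllipse(c))
cv2.imwrite("pics/r2.png",im)
for n,z in (("salt_jar",.0115),("board",.0115)):
    for d in models.landmark_of(n,s)[:2]: print(n,round(d["p"],2),d["position"],ray(w,d["position"],z).round(4))
E
```

```text
t: 17.48
eef_pos: [0.6613, 0.0399, 0.2482]
eef_rot: [-0.002, 0.036, 0.999, -0.001]
wrist_force: [-0.5, 0.0, -0.2]
gripper_width: 0.0701
finger_force: 0.0
mark 0.6815 0.04141666666666667 30.291786193847656 ((305.8558654785156, 361.03253173828125), (143.55648803710938, 182.73252868652344), 174.28985595703125)
mark 0.6171885223388672 0.09173263549804689 39.23259989420573 ((455.16973876953125, 171.7266387939453), (232.57455444335938, 233.58953857421875), 97.64057922363281)
mark 0.6095751546223959 0.0017842610677083343 39.2988535563151 ((185.640380859375, 148.6027069091797), (233.011474609375, 233.6584930419922), 125.97591400146484)
mark 0.6403602803548177 0.0825237325032552 103.65772501627605 ((639.1456298828125, -6.670906066894531), (256.52154541015625, 268.0031433105469), 0.0)
mark 0.6296666666666667 -0.05383333333333333 69.93909708658855 ((-43.768917083740234, 453.28662109375), (93.27337646484375, 1012.7672119140625), 8.497010231018066)
salt_jar 0.77 [257.1, 177.1] [0.6807 0.0399 0.0115]
board 0.57 [256.6, 139.5] [0.6371 0.0424 0.0115]
```

View pics/r2.png

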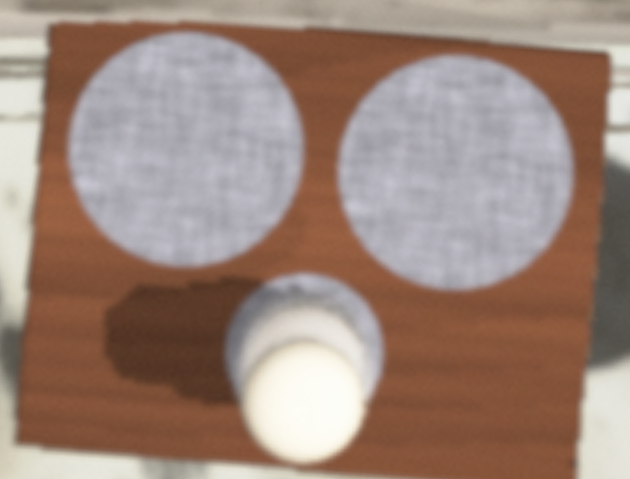

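The crop shows both front marks bare (hound's at (186,149), ram's at (455,172)) and the cream-capped jar at (303,390) on the back mark. I grip the jar.

```bash
python3 -c "
from h import *
delta(.680,.041,.026,-4.5)"
```

```text
turn deg [ 0.03 -0.16  0.61] then shift mm [-19.9  -1.  224. ]
```

```bash
python3 -m handwheel '[0,0,0.6,-20,-1,0,70, 0,0,0,0,0,30,70, 0,0,0,0,0,35,70, 0,0,0,0,0,35,70, 0,0,0,0,0,35,70, 0,0,0,0,0,30,70, 0,0,0,0,0,22,70, 0,0,0,0,0,15,70, 0,0,0,0,0,12,70, 0,0,0,0,0,10,70, 0,0,0,0,0,0,70]' 40 && python3 -m handwheel '[0,0,0,0,0,0,30, 0,0,0,0,0,0,30, 0,0,0,0,0,0,30, 0,0,0,0,0,0,30, 0,0,0,0,0,0,30, 0,0,0,0,0,0,30, 0,0,0,0,0,0,30]' 40
python3 -m handwheel '[0,0,0,0,0,-5,30, 0,0,0,0,0,-15,30, 0,0,0,0,0,-30,30, 0,0,0,0,0,-30,30, 0,0,0,0,0,-30,30, 0,0,0,0,0,-10,30, 0,0,0,0,0,0,30]' 40
python3 - <<'E'
from h import *
delta(.46,-.175,.14,-4.5)
for c in ("scene","top"):
    s=optics.snapshot(c)
    for d in models.silhouettes("card_tray",s)[:2]:
        m=d["region"].astype(np.uint8); q=max(cv2.findContours(m,0,2)[0],key=cv2.contourArea)
        P=np.array([ray(s,u,0.043)[:2] for u in cv2.convexHull(q)[:,0].astype(float)]); print(c,round(d["p"],2),"hull at z=.043",P.min(0).round(3),P.max(0).round(3))
    for d in models.landmark_of("card_tray",s)[:2]: print(ray(s,d["position"],0).round(4))
E
```

```text
t: 18.55
eef_pos: [0.6804, 0.0405, 0.026]
eef_rot: [-0.001, 0.039, 0.999, 0.0]
wrist_force: [-1.5, -0.2, -0.4]
gripper_width: 0.0697
finger_force: 0.0
t: 19.13
eef_pos: [0.6829, 0.0399, 0.0292]
eef_rot: [0.002, 0.04, 0.999, 0.0]
wrist_force: [-0.6, 0.4, 5.9]
gripper_width: 0.0401
finger_force: 41.2
t: 19.72
eef_pos: [0.6837, 0.0394, 0.1517]
eef_rot: [0.004, 0.04, 0.999, 0.001]
wrist_force: [0.2, -0.2, -1.2]
gripper_width: 0.04
finger_force: 40.6
turn deg [ 0.08  0.41 -0.09] then shift mm [ 206.2 -231.3   11.7]
scene 0.59 hull at z=.043 [ 0.345 -0.343] [ 0.522 -0.114]
[ 0.4496 -0.2162  0.    ]
top 0.69 hull at z=.043 [ 0.386 -0.319] [ 0.524 -0.114]
top 0.27 hull at z=.043 [0.674 0.027] [0.703 0.066]
[ 0.4526 -0.2162  0.    ]
```

```bash
python3 -m handwheel '[0,0,0,10,-13,0,30, 0,0,0,20.7,-27,0,30, 0,0,0,20.7,-27,0,30, 0,0,0,20.7,-27,0,30, 0,0,0,20.7,-27,0,30, 0,0,0,20.7,-27,0,30, 0,0,0,20.7,-27,0,30, 0,0,0,20.7,-27,0,30, 0,0,0,20.7,-27,0,30, 0,0,0,20.7,-27,0,30, 0,0,0,11,-14,0,30, 0,0,0,0,0,0,30]' 40
python3 - <<'E'
from h import *
delta(.456,-.213,.0197,-4.5)
s,w=wrist(); save(s,"w6.png")
for d in models.landmark_of("card_tray",s)[:2]: print(ray(w,d["position"],0).round(4))
E
```

```text
t: 21.02
eef_pos: [0.4486, -0.2167, 0.1466]
eef_rot: [-0.002, 0.044, 0.999, -0.0]
wrist_force: [-0.2, -0.5, -0.9]
gripper_width: 0.04
finger_force: 40.6
turn deg [-0.05 -0.18 -0.53] then shift mm [ -7.1   4.3 126.9]
[ 0.4547 -0.2097  0.    ]
```

View pics/w6.png

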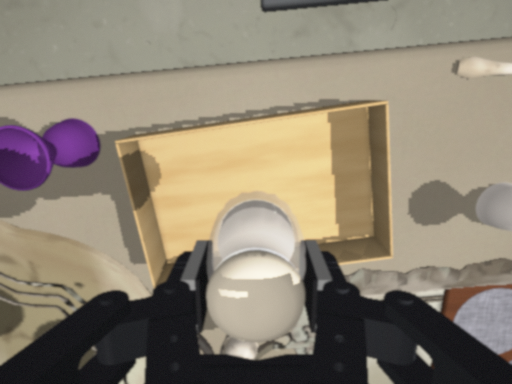

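The jar is held over the tray, with its foot at (255,240). The tray spans columns 120 to 390, so there is ample room. I lower the jar.

```bash
python3 -m handwheel '[0,0,0,-7,4,10,30, 0,0,0,0,0,25,30, 0,0,0,0,0,30,30, 0,0,0,0,0,25,30, 0,0,0,0,0,15,30, 0,0,0,0,0,10,30, 0,0,0,0,0,6,30, 0,0,0,0,0,3,30, 0,0,0,0,0,0,30, 0,0,0,0,0,1,30, 0,0,0,0,0,0,30]' 40; python3 -m handwheel '[0,0,0,0,0,1,30, 0,0,0,0,0,0,30]' 40
```

```text
t: 22.03
eef_pos: [0.4614, -0.2095, 0.023]
eef_rot: [0.001, 0.04, 0.999, -0.0]
wrist_force: [0.2, 0.5, -0.7]
gripper_width: 0.0403
finger_force: 40.6
t: 22.2
eef_pos: [0.4609, -0.2094, 0.0218]
eef_rot: [0.001, 0.04, 0.999, 0.0]
wrist_force: [0.1, 0.1, -0.9]
gripper_width: 0.0404
finger_force: 40.6
```

```bash
python3 -m handwheel '[0,0,0,0,0,1,30, 0,0,0,0,0,0,30]' 40;python3 -m handwheel '[0,0,0,0,0,1,30, 0,0,0,0,0,0,30]' 40;python3 -m handwheel '[0,0,0,0,0,1,30, 0,0,0,0,0,0,30]' 40
```

```text
t: 22.37
eef_pos: [0.4606, -0.2093, 0.0204]
eef_rot: [0.0, 0.04, 0.999, 0.0]
wrist_force: [-0.1, 0.5, -0.7]
gripper_width: 0.0397
finger_force: 40.6
t: 22.53
eef_pos: [0.4607, -0.2094, 0.0197]
eef_rot: [0.0, 0.04, 0.999, 0.0]
wrist_force: [-1.3, 0.1, 3.6]
gripper_width: 0.0399
finger_force: 41.2
t: 22.7
eef_pos: [0.4608, -0.2094, 0.0196]
eef_rot: [0.0, 0.04, 0.999, 0.001]
wrist_force: [-3.7, 2.5, 13.5]
gripper_width: 0.0398
finger_force: 42.3
```

```bash
python3 -m handwheel '[0,0,0,0,0,-1.5,30, 0,0,0,0,0,0,50, 0,0,0,0,0,0,70, 0,0,0,0,0,0,70, 0,0,0,0,0,0,70, 0,0,0,0,0,-15,70, 0,0,0,0,0,-30,70, 0,0,0,0,0,-40,70, 0,0,0,0,0,-40,70, 0,0,0,0,0,-40,70, 0,0,0,0,0,-40,70, 0,0,0,0,0,-25,70, 0,0,0,-3,35,0,70, 0,0,0,-3,35,0,70, 0,0,0,-3,35,0,70, 0,0,0,-3,35,0,70, 0,0,0,-3,35,0,70, 0,0,0,-2,35,0,70, 0,0,0,0,0,0,70, 0,0,0,0,0,0,70]' 40
python3 - <<'E'
from h import *
print(pose()[0]); s,w=wrist(); save(s,"w7.png")
for n,z in (("measure",0),("salt_jar",.002)):
    for d in models.landmark_of(n,s)[:2]: print(n,round(d["p"],2),d["position"],ray(w,d["position"],z).round(4))
    for d in models.silhouettes(n,s)[:2]: print(n,round(d["p"],2),d["box"])
E
```

```text
t: 24.37
eef_pos: [0.4942, 0.0011, 0.2494]
eef_rot: [-0.0, 0.037, 0.999, -0.0]
wrist_force: [0.7, -1.0, 1.1]
gripper_width: 0.0698
finger_force: 0.0
[0.4941825  0.00105907 0.24937726]
measure 0.77 [254.7, 155.0] [0.4906 0.0005 0.    ]
measure 0.59 [255.8, 164.1, 48.7, 52.9]
salt_jar 0.57 [72.1, 138.9] [ 0.456  -0.2095  0.002 ]
```

View pics/w7.png

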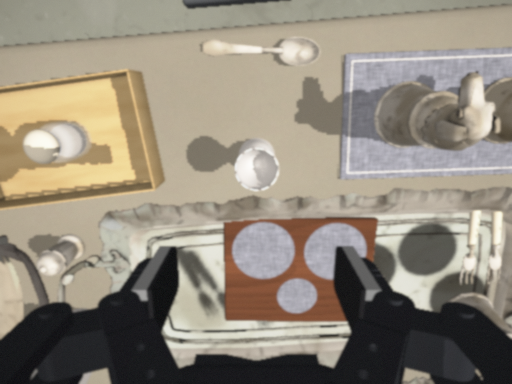

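The jar stands upright in the tray at (57,143), the measure is at (257,165), and the bare back mark is at (296,296). I grip the measure.

```bash
python3 - <<'E'
from h import *
s,w=wrist(); print(ray(w,(296,296),.0115))
delta(.491,.001,.025,-4.5)
E
python3 -m handwheel '[0,0,0,3,0,10,70, 0,0,0,0,0,30,70, 0,0,0,0,0,35,70, 0,0,0,0,0,35,70, 0,0,0,0,0,35,70, 0,0,0,0,0,30,70, 0,0,0,0,0,22,70, 0,0,0,0,0,15,70, 0,0,0,0,0,12,70, 0,0,0,0,0,0,70]' 30 && python3 -m handwheel '[0,0,0,0,0,0,30, 0,0,0,0,0,0,30, 0,0,0,0,0,0,30, 0,0,0,0,0,0,30, 0,0,0,0,0,0,30, 0,0,0,0,0,0,30, 0,0,0,0,0,0,30]' 30
python3 -m handwheel '[0,0,0,0,0,-5,30, 0,0,0,0,0,-15,30, 0,0,0,0,0,-30,30, 0,0,0,0,0,-30,30, 0,0,0,0,0,-10,30, 0,0,0,0,0,0,30]' 30
python3 - <<'E'
from h import *
delta(.6772,.0414,.115,-4.5)
E
```

```text
[0.67884999 0.03534812 0.0115    ]
turn deg [-0.   -0.   -0.22] then shift mm [  3.3   3.6 224.8]
t: 25.5
eef_pos: [0.4884, -0.0018, 0.0231]
eef_rot: [-0.003, 0.04, 0.999, -0.001]
wrist_force: [-0.2, -0.6, 0.7]
gripper_width: 0.07
finger_force: 0.0
t: 26.08
eef_pos: [0.492, -0.0011, 0.0266]
eef_rot: [0.001, 0.04, 0.999, 0.0]
wrist_force: [-0.2, -0.3, 5.8]
gripper_width: 0.0419
finger_force: 31.0
t: 26.58
eef_pos: [0.4932, -0.0009, 0.1182]
eef_rot: [0.003, 0.04, 0.999, 0.001]
wrist_force: [0.1, 1.0, -0.5]
gripper_width: 0.0421
finger_force: 30.8
turn deg [ 0.11  0.31 -0.05] then shift mm [-180.1   56.6    3.2]
```

```bash
python3 -m handwheel '[0,0,0,-11,3.5,0,30, 0,0,0,-26,8,0,30, 0,0,0,-32,10,0,30, 0,0,0,-32,10,0,30, 0,0,0,-32,10,0,30, 0,0,0,-26,8,0,30, 0,0,0,-15,5,0,30, 0,0,0,-6,2,0,30, 0,0,0,0,0,0,30, 0,0,0,0,0,0,30]' 30
cat >> h.py <<'E'
def marks(s,w):
    x0,y0=.56,-.06; im=np.ascontiguousarray(rect(s,w,x0,.73,y0,.15,.0115,3)); b,_,r=[im[:,:,i].astype(int) for i in range(3)]
    m=cv2.morphologyEx(((r-b)<25).astype(np.uint8),cv2.MORPH_OPEN,np.ones((9,9)))
    for c in cv2.findContours(m,0,2)[0]:
        if cv2.contourArea(c)>6000:
            (u,v),rad=cv2.minEnclosingCircle(c); e=cv2.fitEllipse(c)
            if rad<130: print("mark",round(x0+e[0][1]/3000,4),round(y0+e[0][0]/3000,4),"diam",np.round(np.array(e[1])/3,1))
E
python3 - <<'E'
from h import *
s,w=wrist(); marks(s,w); print(pose()[0]); delta(.6772,.0414,.0364,-4.5); save(s,"w8.png")
K,Rm,t=cam(w); 
for d in models.landmark_of("measure",s)[:2]: print(d["p"],d["position"],ray(w,d["position"],pose()[0][2]-.0266))
print(models.silhouettes("measure",s)[0]["box"])
E
```

```text
t: 27.42
eef_pos: [0.6736, 0.0404, 0.1138]
eef_rot: [-0.002, 0.04, 0.999, -0.0]
wrist_force: [-0.5, -1.3, -0.8]
gripper_width: 0.0419
finger_force: 30.8
mark 0.6173 0.0917 diam [77.5 77.9]
mark 0.6096 0.0017 diam [77.6 77.8]
[0.67345591 0.04018761 0.11441743]
turn deg [-0.04 -0.18 -0.11] then shift mm [-3.6  1.5 78. ]
0.6 [254.7, 230.3] [0.67181565 0.04045094 0.08834409]
[256.5, 278.8, 126.6, 166.2]
```

View pics/w8.png

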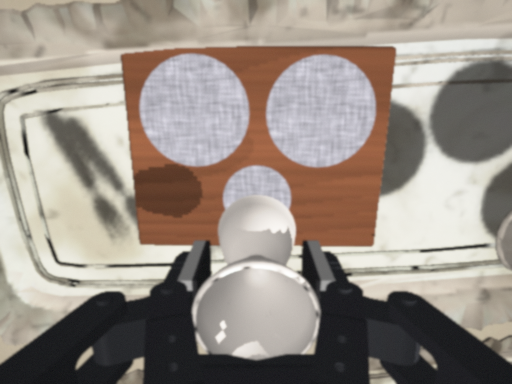

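Both bare front marks stay at the same estimates. The held measure's foot, at (257,228), is in line with the back mark at (257,190). I lower it.

```bash
python3 -m handwheel '[0,0,0,-4.5,1.5,5,30, 0,0,0,0,0,18,30, 0,0,0,0,0,20,30, 0,0,0,0,0,15,30, 0,0,0,0,0,9,30, 0,0,0,0,0,5,30, 0,0,0,0,0,2,30, 0,0,0,0,0,0,30]' 30;  python3 -m handwheel '[0,0,0,0,0,1,30, 0,0,0,0,0,0,30]';python3 -m handwheel '[0,0,0,0,0,1,30, 0,0,0,0,0,0,30]';python3 -m handwheel '[0,0,0,0,0,1,30, 0,0,0,0,0,0,30]'; python3 -c "
from h import *
delta(.6787,.0414,.0381,-4.5)"
```

```text
t: 28.23
eef_pos: [0.6799, 0.0419, 0.0419]
eef_rot: [0.0, 0.04, 0.999, 0.0]
wrist_force: [-0.6, -0.4, -1.8]
gripper_width: 0.0422
finger_force: 30.8
t: 28.4
eef_pos: [0.6804, 0.042, 0.0417]
eef_rot: [0.001, 0.04, 0.999, 0.0]
wrist_force: [-0.3, 0.5, -0.7]
gripper_width: 0.0416
finger_force: 30.8
t: 28.57
eef_pos: [0.6801, 0.042, 0.0403]
eef_rot: [0.0, 0.04, 0.999, 0.0]
wrist_force: [-0.5, 0.0, -1.5]
gripper_width: 0.0417
finger_force: 30.8
t: 28.73
eef_pos: [0.6797, 0.042, 0.0388]
eef_rot: [0.0, 0.04, 0.999, 0.0]
wrist_force: [-0.3, 0.4, -1.1]
gripper_width: 0.0423
finger_force: 30.8
turn deg [ 0.01  0.   -0.06] then shift mm [ 1.  -0.7  0.7]
```

```bash
python3 -m handwheel '[0,0,0,1,-0.5,1,30, 0,0,0,0,0,0,30]';python3 -m handwheel '[0,0,0,0,0,1,30, 0,0,0,0,0,0,30]'
```

```text
t: 28.9
eef_pos: [0.6791, 0.0418, 0.0382]
eef_rot: [0.001, 0.04, 0.999, 0.0]
wrist_force: [1.4, 0.6, 0.2]
gripper_width: 0.042
finger_force: 30.9
t: 29.07
eef_pos: [0.6792, 0.0418, 0.0381]
eef_rot: [0.0, 0.04, 0.999, 0.0]
wrist_force: [-2.0, 0.7, 5.6]
gripper_width: 0.0417
finger_force: 31.2
```

```bash
python3 -m handwheel '[0,0,0,0,0,-1,30, 0,0,0,0,0,0,50, 0,0,0,0,0,0,70, 0,0,0,0,0,0,70, 0,0,0,0,0,0,70, 0,0,0,0,0,-15,70, 0,0,0,0,0,-30,70, 0,0,0,0,0,-40,70, 0,0,0,0,0,-40,70, 0,0,0,0,0,-40,70, 0,0,0,0,0,-40,70, 0,0,0,22,20,-20,70, 0,0,0,22,20,-20,70, 0,0,0,25,22,-15,70, 0,0,0,25,22,-5,70, 0,0,0,25,22,-5,70, 0,0,0,25,22,-5,70, 0,0,0,25,22,-5,70, 0,0,0,0,0,0,70, 0,0,0,0,0,0,70]' 40
python3 - <<'E'
from h import *
s,w=wrist(); print(pose()[0]); marks(s,w)
x0,y0=.38,.12
im=np.ascontiguousarray(rect(s,w,x0,.54,y0,.34,.004,3)); cv2.imwrite("pics/r3.png",im)
for n,z in (("ram_cup",.004),("hound_cup",.004),("measure",.0115),("side_mat",.004)):
    for d in models.landmark_of(n,s)[:2]: print(n,round(d["p"],2),d["position"],ray(w,d["position"],z).round(4))
E
```

```text
t: 30.73
eef_pos: [0.5211, 0.2065, 0.3193]
eef_rot: [0.001, 0.038, 0.999, 0.001]
wrist_force: [-0.1, -0.9, -0.4]
gripper_width: 0.0698
finger_force: 0.0
[0.52213658 0.20447953 0.31892191]
mark 0.6099 0.0019 diam [77.8 77.9]
ram_cup 0.58 [310.5, 96.7] [0.458  0.2846 0.004 ]
side_mat 0.59 [266.6, 104.2] [0.4632 0.2263 0.004 ]
side_mat 0.39 [153.5, 261.3] [0.6811 0.0396 0.004 ]
```

View pics/r3.png

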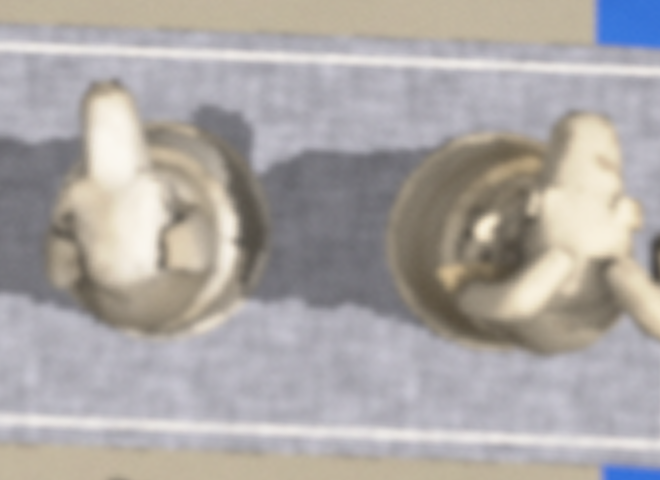

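The measure is off the view here. Both cups stand upright on the mat: the hound's skirt is centred near crop (157,228) and the ram's near (499,240). I re-grip the hound first.

Run:
```python
from h import *
delta(.457,.1755,.25,9)
s=optics.snapshot("top")
for n,z in (("measure",.0115),("salt_jar",.002)):
    for d in models.landmark_of(n,s)[:3]: print(n,round(d["p"],2),d["position"],ray(s,d["position"],z).round(4))
```

```text
turn deg [-4.000e-02  1.000e-02 -1.374e+01] then shift mm [ 69.4 -16.7  67.8]
measure 0.81 [214.8, 147.4] [0.6773 0.0412 0.0115]
measure 0.73 [363.8, 242.6] [ 0.4086 -0.3735  0.0115]
salt_jar 0.46 [303.5, 225.4] [ 0.4564 -0.2088  0.002 ]
```

```bash
python3 -m handwheel '[0,0,-6.9,0,0,0,74, 0,0,-6.85,0,0,0,74, 0,0,0,23,-5.5,17,74, 0,0,0,23,-5.5,17,74, 0,0,0,23,-5.5,17,74, 0,0,0,0,0,17,74, 0,0,0,0,0,0,74, 0,0,0,0,0,0,74]' 50; python3 -c "
from h import *
delta(.457,.1755,.083,9)"
```

```text
t: 31.8
eef_pos: [0.4567, 0.1769, 0.2496]
eef_rot: [-0.0, -0.08, 0.997, -0.0]
wrist_force: [0.7, -0.0, -0.4]
gripper_width: 0.074
finger_force: 0.0
turn deg [-0.02 -0.04  0.14] then shift mm [-1.000e-01 -1.400e+00  1.666e+02]
```

```bash
python3 -m handwheel '[0,0,0,0,-1,25,74, 0,0,0,0,0,25,74, 0,0,0,0,0,25,74, 0,0,0,0,0,25,74, 0,0,0,0,0,22,74, 0,0,0,0,0,18,74, 0,0,0,0,0,15,74, 0,0,0,0,0,11,74, 0,0,0,0,0,0,74]' 50 && python3 -m handwheel '[0,0,0,0,0,0,30, 0,0,0,0,0,0,30, 0,0,0,0,0,0,30, 0,0,0,0,0,0,30, 0,0,0,0,0,0,30, 0,0,0,0,0,0,30, 0,0,0,0,0,0,30]' 50; python3 -m handwheel '[0,0,0,0,0,-5,30, 0,0,0,0,0,-15,30, 0,0,0,0,0,-25,30, 0,0,0,0,0,-25,30, 0,0,0,0,0,-15,30, 0,0,0,0,0,0,30]' 50
python3 -c "
from h import *
delta(.6117,.0038,.17,9)"
```

```text
t: 32.55
eef_pos: [0.457, 0.1762, 0.0826]
eef_rot: [-0.001, -0.08, 0.997, -0.001]
wrist_force: [-0.8, 0.5, 0.5]
gripper_width: 0.0741
finger_force: 0.0
t: 33.13
eef_pos: [0.4582, 0.1765, 0.0854]
eef_rot: [0.001, -0.08, 0.997, 0.001]
wrist_force: [-0.5, -1.8, 5.4]
gripper_width: 0.0356
finger_force: 49.3
t: 33.63
eef_pos: [0.4589, 0.1773, 0.1722]
eef_rot: [0.003, -0.08, 0.997, 0.002]
wrist_force: [0.3, -0.2, -2.1]
gripper_width: 0.0355
finger_force: 49.7
turn deg [0.18 0.37 0.19] then shift mm [-123.8 -195.3    2.2]
```

```bash
python3 -m handwheel '[0,0,0,-7,-11,0,30, 0,0,0,-14,-22,0,30, 0,0,0,-17,-27,0,30, 0,0,0,-17,-27,0,30, 0,0,0,-17,-27,0,30, 0,0,0,-17,-27,0,30, 0,0,0,-17,-26,0,30, 0,0,0,-11,-17,0,30, 0,0,0,-6.5,-10,0,30, 0,0,0,0,0,0,30, 0,0,0,0,0,20,30, 0,0,0,0,0,20,30, 0,0,0,0,0,15,30, 0,0,0,0,0,10,30, 0,0,0,0,0,5,30, 0,0,0,0,0,0,30, 0,0,0,0,0,0,30]' 50; python3 -c "
from h import *
delta(.6117,.0042,.0929,9)
s,w=wrist(); marks(s,w)"
```

```text
t: 35.05
eef_pos: [0.6098, 0.0051, 0.0992]
eef_rot: [0.0, -0.08, 0.997, 0.0]
wrist_force: [0.3, -1.3, -2.3]
gripper_width: 0.0353
finger_force: 49.7
turn deg [0.02 0.03 0.23] then shift mm [-1.7 -1.2  6.3]
```

```bash
python3 -m handwheel '[0,0,0,-1.7,-1,3,30, 0,0,0,0,0,2,30, 0,0,0,0,0,0,30]' 50; python3 -m handwheel '[0,0,0,0,0,1,30, 0,0,0,0,0,0,30]'; python3 -m handwheel '[0,0,0,0,0,1,30, 0,0,0,0,0,0,30]'
```

```text
t: 35.35
eef_pos: [0.6117, 0.0037, 0.0939]
eef_rot: [0.0, -0.08, 0.997, 0.0]
wrist_force: [-0.0, 0.4, -3.3]
gripper_width: 0.0355
finger_force: 49.7
t: 35.52
eef_pos: [0.612, 0.0037, 0.0931]
eef_rot: [0.0, -0.08, 0.997, 0.0]
wrist_force: [-0.7, -0.9, -1.3]
gripper_width: 0.0357
finger_force: 49.9
t: 35.68
eef_pos: [0.6124, 0.0035, 0.093]
eef_rot: [0.001, -0.08, 0.997, 0.0]
wrist_force: [-0.9, -0.2, 4.5]
gripper_width: 0.0357
finger_force: 50.6
```

```bash
python3 -m handwheel '[0,0,0,0,0,-0.5,30, 0,0,0,0,0,0,45, 0,0,0,0,0,0,55, 0,0,0,0,0,0,70, 0,0,0,0,0,0,70, 0,0,0,0,0,0,70, 0,0,0,0,0,-15,70, 0,0,0,0,0,-25,70, 0,0,0,0,0,-30,70, 0,0,0,0,0,-40,70, 0,0,0,0,0,-40,70, 0,0,0,0,0,-15,70, 0,0,0,0,0,0,70, 0,0,0,0,0,0,70]' 50
python3 - <<'E'
from h import *
s,w=wrist(); marks(s,w); print(pose()[0],(-cam(w)[1].T@cam(w)[2]).round(3))
im=np.ascontiguousarray(rect(s,w,.555,.70,-.06,.15,.0115,3))
for P,r in (((.6097,.0018),39),((.6097,.0018),37),((.6772,.0414),26)): cv2.circle(im,(int((P[1]+.06)*3000),int((P[0]-.555)*3000)),r*3,(0,255,0),1)
cv2.imwrite("pics/r4.png",im)
for n,z in (("hound_cup",.0115),("measure",.0115)):
    for d in models.landmark_of(n,s)[:1]: print(n,round(d["p"],2),ray(w,d["position"],z).round(4))
delta(.459,.286,.25,-9.5)
E
```

```text
t: 36.85
eef_pos: [0.612, 0.0037, 0.2582]
eef_rot: [0.001, -0.08, 0.997, 0.0]
wrist_force: [0.2, 0.1, -1.0]
gripper_width: 0.0702
finger_force: 0.0
mark 0.629 0.0117 diam [25.6 60.6]
mark 0.6173 0.0919 diam [77.6 78. ]
[0.61104036 0.00389439 0.25658643] [ 0.54  -0.008  0.401]
hound_cup 0.88 [0.6088 0.0013 0.0115]
measure 0.55 [0.6797 0.0383 0.0115]
turn deg [-1.00e-02 -2.00e-01  1.87e+01] then shift mm [195.9 253.2   5.4]
```

View pics/r4.png

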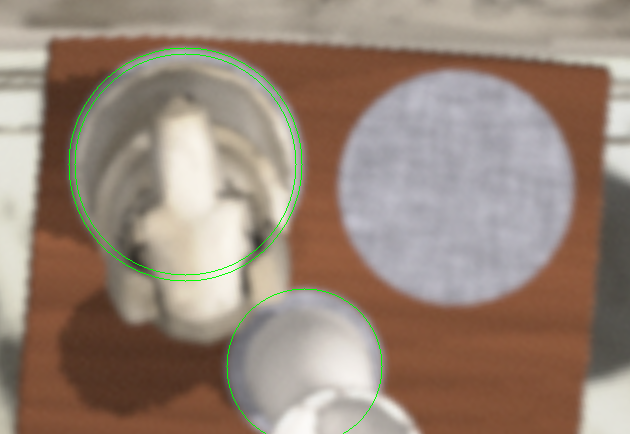

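The hound is centred on its mark to about 1 mm, and the measure sits within its mark. That was my last picture, and it was one over the limit of 14. From here I rely on numbers only. Next is the ram.

```bash
python3 -m handwheel '[0,0,6.3,0,0,0,76, 0,0,6.2,0,0,0,76, 0,0,6.2,0,0,0,76, 0,0,0,11,14,0,76, 0,0,0,22,28.5,0,76, 0,0,0,24,31,0,76, 0,0,0,24,31,0,76, 0,0,0,24,31,0,76, 0,0,0,24,31,0,76, 0,0,0,24,31,0,76, 0,0,0,23,30,0,76, 0,0,0,20,26,0,76, 0,0,0,0,0,0,76, 0,0,0,0,0,0,76]' 50; python3 -c "
from h import *
delta(.461,.286,.083,-9.5)"
```

```text
t: 38.17
eef_pos: [0.458, 0.2881, 0.2556]
eef_rot: [-0.001, 0.08, 0.997, -0.001]
wrist_force: [0.4, -1.0, 0.3]
gripper_width: 0.076
finger_force: 0.0
turn deg [-0.13 -0.12  0.3 ] then shift mm [ -3.3  -1.5 172.6]
```

```bash
python3 -m handwheel '[0,0,0.3,-3,-1.5,25,76, 0,0,0,0,0,28,76, 0,0,0,0,0,28,76, 0,0,0,0,0,25,76, 0,0,0,0,0,22,76, 0,0,0,0,0,18,76, 0,0,0,0,0,15,76, 0,0,0,0,0,11,76, 0,0,0,0,0,0,76]' 50 && python3 -m handwheel '[0,0,0,0,0,0,30, 0,0,0,0,0,0,30, 0,0,0,0,0,0,30, 0,0,0,0,0,0,30, 0,0,0,0,0,0,30, 0,0,0,0,0,0,30, 0,0,0,0,0,0,30]' 50; python3 -m handwheel '[0,0,0,0,0,-5,30, 0,0,0,0,0,-15,30, 0,0,0,0,0,-25,30, 0,0,0,0,0,-25,30, 0,0,0,0,0,-15,30, 0,0,0,0,0,0,30]' 50
python3 -c "
from h import *
delta(.619,.092,.17,-9.5)"
```

```text
t: 38.92
eef_pos: [0.4617, 0.2814, 0.0826]
eef_rot: [-0.002, 0.087, 0.996, -0.002]
wrist_force: [-0.0, -0.4, 0.5]
gripper_width: 0.0761
finger_force: 0.0
t: 39.5
eef_pos: [0.4639, 0.2841, 0.0869]
eef_rot: [0.001, 0.086, 0.996, 0.001]
wrist_force: [-1.1, -1.4, 5.5]
gripper_width: 0.0409
finger_force: 50.4
t: 40.0
eef_pos: [0.4649, 0.2856, 0.1739]
eef_rot: [0.003, 0.085, 0.996, 0.003]
wrist_force: [0.4, -0.3, -3.7]
gripper_width: 0.0409
finger_force: 50.9
turn deg [ 0.34  0.27 -0.3 ] then shift mm [-183.9 -165.6    3.9]
```

```bash
python3 -m handwheel '[0,0,0,-10,-9,0,30, 0,0,0,-21,-19,0,30, 0,0,0,-25,-22.5,0,30, 0,0,0,-25,-22.5,0,30, 0,0,0,-25,-22.5,0,30, 0,0,0,-25,-22.5,0,30, 0,0,0,-25,-22.5,0,30, 0,0,0,-20,-16,0,30, 0,0,0,-10,-8.5,0,30, 0,0,0,0,0,0,30, 0,0,0,0,0,20,30, 0,0,0,0,0,20,30, 0,0,0,0,0,15,30, 0,0,0,0,0,10,30, 0,0,0,0,0,5,30, 0,0,0,0,0,0,30, 0,0,0,0,0,0,30]' 50; python3 -c "
from h import *
delta(.621,.092,.0944,-9.5)
s,w=wrist()
for d in models.landmark_of('ram_cup',s)[:1]: print(round(d['p'],2),ray(w,d['position'],pose()[0][2]-.0829).round(4), pose()[0])"
```

```text
t: 41.42
eef_pos: [0.6181, 0.0906, 0.1006]
eef_rot: [0.0, 0.085, 0.996, 0.0]
wrist_force: [0.6, -0.0, -2.6]
gripper_width: 0.0411
finger_force: 50.9
turn deg [ 0.03  0.02 -0.27] then shift mm [-2.6  1.9  6.2]
0.66 [0.6153 0.0921 0.0185] [0.61885288 0.09022873 0.10144438]
```

```bash
python3 -m handwheel '[0,0,0,-2.5,1.2,3,30, 0,0,0,0,0,2,30, 0,0,0,0,0,0,30]' 50; python3 -m handwheel '[0,0,0,0,0,1,30, 0,0,0,0,0,0,30]'; python3 -m handwheel '[0,0,0,0,0,1,30, 0,0,0,0,0,0,30]'
```

```text
t: 41.77
eef_pos: [0.6208, 0.0908, 0.0952]
eef_rot: [-0.0, 0.086, 0.996, 0.0]
wrist_force: [-0.4, 0.3, -3.0]
gripper_width: 0.0411
finger_force: 50.9
t: 41.93
eef_pos: [0.6211, 0.0906, 0.0945]
eef_rot: [0.0, 0.086, 0.996, 0.0]
wrist_force: [-0.1, 0.2, -1.8]
gripper_width: 0.0406
finger_force: 51.1
t: 42.1
eef_pos: [0.6213, 0.0906, 0.0945]
eef_rot: [0.001, 0.086, 0.996, 0.0]
wrist_force: [-1.3, -1.0, 3.8]
gripper_width: 0.0407
finger_force: 51.8
```

```bash
python3 -m handwheel '[0,0,0,0,0,-0.5,30, 0,0,0,0,0,0,45, 0,0,0,0,0,0,55, 0,0,0,0,0,0,74, 0,0,0,0,0,0,74, 0,0,0,0,0,0,74, 0,0,0,0,0,-15,74, 0,0,0,0,0,-25,74, 0,0,0,0,0,-30,74, 0,0,0,0,0,-40,74, 0,0,0,0,0,-40,74, 0,0,0,0,0,-15,74, 0,0,0,-3,-35,0,74, 0,0,0,0,0,0,74, 0,0,0,0,0,0,74]' 50
cat > fit.py <<'E'
from h import *
from scipy.optimize import least_squares as LS
s,w=wrist(); print(pose()[0])
def tip(n,z,c0):
    for d in models.landmark_of(n,s)[:1]: print(n,"net",round(d["p"],2),ray(w,d["position"],z).round(4))
    for d in models.silhouettes(n,s)[:1]:
        c=max(cv2.findContours(d["region"].astype(np.uint8),0,1)[0],key=cv2.contourArea)[:,0].astype(float)
        P=np.array([ray(w,u,z)[:2] for u in c]); P=P[P[:,0]<c0[0]+.0]
        f=LS(lambda q:np.hypot(*(P-q[:2]).T)-q[2],[*c0,.037],loss="soft_l1",f_scale=.001); print(n,"fit",f.x.round(4),len(P),np.abs(f.fun).mean().round(4))
tip("ram_cup",.0115,(.6172,.0918)); tip("hound_cup",.0115,(.6097,.0018))
for d in models.landmark_of("measure",s)[:1]: print("measure",ray(w,d["position"],.0115).round(4))
# dark/mark test along rays: colour profile front/left/right of each mark
im=rect(s,w,.555,.70,-.06,.15,.0115,4)
for C in ((.6172,.0918),(.6097,.0018)):
    for nm,dx,dy in (("front",-1,0),("f-left",-.7,.7),("left",0,1),("f-right",-.7,-.7),("right",0,-1)):
        row=[]
        for r in range(32,43):
            u=im[int((C[0]+dx*r/1000-.555)*4000),int((C[1]+dy*r/1000+.06)*4000)].astype(int); row.append(int(u[0]-u[2]))
        print(nm,row)
E
python3 fit.py
```

```text
t: 43.35
eef_pos: [0.6176, 0.0526, 0.2595]
eef_rot: [0.001, 0.088, 0.996, -0.0]
wrist_force: [0.1, 0.9, -1.0]
gripper_width: 0.0736
finger_force: 0.0
[0.61753723 0.0547558  0.25889537]
ram_cup net 0.95 [0.6115 0.0907 0.0115]
ram_cup fit [0.6188 0.0913 0.0362] 87 0.0003
hound_cup net 0.94 [ 0.6059 -0.0021  0.0115]
hound_cup fit [ 0.6179 -0.0037  0.043 ] 96 0.0018
measure [0.6766 0.0387 0.0115]
front [-31, -34, -25, -9, 2, -1, -14, -39, -62, -71, -67]
f-left [-34, -35, -36, -27, -8, 2, 0, -18, -48, -67, -72]
left [-42, -41, -40, -39, -33, -22, -15, -24, -45, -61, -69]
f-right [-24, -25, -25, -17, -6, 0, -3, -13, -32, -49, -57]
right [-23, -23, -24, -24, -21, -15, -10, -18, -32, -45, -50]
front [-20, -20, -15, -3, 5, 4, -9, -33, -58, -65, -49]
f-left [-32, -34, -27, -12, 2, 6, 4, -11, -36, -57, -69]
left [-13, -13, -13, -9, -4, 0, -2, -14, -29, -42, -47]
f-right [-16, -18, -18, -17, -11, -5, -3, -11, -28, -41, -49]
right [-14, -14, -14, -14, -14, -15, -17, -17, -18, -24, -25]
```

```bash
python3 -m handwheel '[0,0,0,10,0,-20,80, 0,0,0,10,0,-25,80, 0,0,0,10,0,-25,80, 0,0,0,0,0,0,80, 0,0,0,0,0,0,80, 0,0,0,0,0,0,80, 0,0,0,0,0,0,80, 0,0,0,0,0,0,80]'
python3 - <<'E'
from h import *
for c in ("top","scene"):
    s=optics.snapshot(c)
    for n,z in (("salt_jar",.002),("measure",.0115),("ram_cup",.0115),("hound_cup",.0115)):
        for d in models.landmark_of(n,s)[:2]: print(c,n,round(d["p"],2),ray(s,d["position"],z).round(4))
print(ctrl.close_job())
E
```

```text
t: 44.32
eef_pos: [0.5877, 0.0609, 0.3274]
eef_rot: [-0.001, 0.086, 0.996, -0.0]
wrist_force: [0.1, -0.2, 0.1]
gripper_width: 0.0801
finger_force: 0.0
top salt_jar 0.65 [ 0.4508 -0.2079  0.002 ]
top measure 0.7 [ 0.4191 -0.3746  0.0115]
top measure 0.57 [0.6816 0.0426 0.0115]
top ram_cup 0.92 [0.6117 0.0912 0.0115]
top hound_cup 0.96 [0.6059 0.0018 0.0115]
scene salt_jar 0.72 [ 0.4563 -0.2179  0.002 ]
scene measure 0.91 [ 0.3885 -0.374   0.0115]
the job is handed in; nothing more can be done
None
```

The job was handed in at about 44 s, done in the order asked: the salt jar is in the card tray, the measure is on the back mark, and the ram and hound cups are back on their own marks, centred to about 2 mm by camera measurement; I viewed 15 pictures, one over the limit of 14.

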